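Bolt the apple bin in the cellar

ROBOT

A 7-joint arm with a two-finger parallel gripper is mounted at the origin on the work surface. World frame = base frame: x ahead of the robot, y to its left, z up, the work surface at z = 0. Lengths are in m, angles in rad, forces in N, time in s.
With the tool pointing down it reaches from about 0.425 to 1.025 m from the base axis. Payload 9.4 kg.
Tool frame: the origin (TCP) lies at the very end of the fingers, on their centre line; the grasp point (between the pads) lies 19 mm behind it; z points along the fingers, y is the line along which they close (so a half turn about z gives the same grasp; the last joint's range is limited). The gripper opens to 85 mm and grips with 20 to 120 N. Pads are 22 mm wide; open, the fingers measure 114 mm over their backs; the gripper's body (76 mm by 85 mm) begins 54 mm behind the grasp point. The pads swing forward as they close: fully open they stand 13 mm farther back than shut.
Start: joints at [-1.339, 0.599, -0.003, 1.599, 0.002, 0.943, -0.08], TCP at [0.22, 0.691, 0.202] pointing down, gripper open.
Joint ranges: [-2.57, 2.57], [-0.35, 1.97], [-1.29, 1.29], [0.11, 2.56], [-1.05, 4.19], [0.11, 1.86], [-2.63, 2.63]. Speed limits (rad/s): [2.22, 2.22, 3.01, 3.01, 3.14, 3.14, 3.14].

INTERFACE

Orientations are given as [roll, pitch, yaw] about the fixed x, y, z axes, in that order (R = Rz(yaw) Ry(pitch) Rx(roll)).
In Python, from cell import ctrl gives the robot as it stands. The module is installed in compiled form; this text tells all that it offers.
- The arm moves only by the tool step_arm, never from a script. Its argument "deltas" is one flat list of numbers, 6 for each row, row after row: the shift along the tool's x, y, z in mm, then the turn, a rotation vector about the tool's x, y, z in rad. In form: [x, y, z, ax, ay, az, x, y, z, ax, ay, az, ...]. A call has 1 to 10 rows; each row shifts and turns the commanded pose from where the row before left it, along the tool's axes as they then stand; what a row does not reach is not made up. A row lasts 1/10 s, in which the tool goes at most 50 mm and 8.59 degrees, less where a joint would pass 70% of its speed; a pose out of reach is approached as far as the arm can. A call with a gripper value outside its range is refused whole. "grip" is the opening, from -1 (shut) to 1 (fully open), set as the call begins (left out, the last holds). The fingers move at their own pace and stop on an object; "squeeze" is the grip in N (left out, the last holds). Time passes only in rows, so rows that do not move let the fingers close. It gives the time, the measured TCP pose, the force, the opening and the grip force at its end, in the units of the state.
- ctrl.state(): the state, without advancing time (a new reading comes with each control period).
- ctrl.snapshot(name): name is "side" or "top"; returns a dict with "color" (480x640x3 uint8, red, green, blue), "fx", "fy", "cx", "cy" (pixels), "k1" (the pictures are not rectified: a ray, as slopes to the right and down, at radius r is drawn at 1 + k1 r^2 times it, then the intrinsics apply), "eye" and "attitude" of the camera in the world. Camera axes: x right, y down, z forward; pixel columns grow to the right and rows downward; lengths in m; the calibration is good to about 2 mm. A picture is of the moment at which its call begins. There is no depth.
- ctrl.close_job(): hands the job in; it is judged then, once.
Trained networks look in a picture, given as the dict that the camera call returned (one of the last four; its "shot" number tells which), for a name from the list of things; names that differ only in an ending like _2 or _b are one class to them, and where a whole thing is asked for, a point or a joint stands for the part that bears it (a point fixed in the world has none). Each returns a list of dicts, best first, with "p" (0 to 1); they miss things now and then, are a little off and sometimes report something else, mostly with a low value. They report only what shows in the picture. A call takes as long as a camera call.
- ctrl.spot_in(picture, label): "position" ([x, y, z] in m, in world coordinates, good to about 4 mm: the middle of the surface that is visible of it).
- ctrl.cut_out(picture, label): "pixels" (480x640 bool, what is visible of it).
The state is a dict: "time_s": time; "joint_positions": joint angles; "joint_vel": joint speeds; "tau": joint torques, N m; "tcp_pos": TCP position; "tool_rot": TCP orientation; "contact_force": force on the tool from outside, world axes, zero at the start; "moment": the same for the moment, N m; "finger_gap": finger opening in m; "gripper_force": force on a finger pad.
Only numpy, scipy, OpenCV 4.12 (cv2) and the standard library are available. Lean on these libraries where they do the work, as an engineer would, in place of code of your own. Each camera call takes 0.05 s, during which the arm holds its last target. There are 200 camera calls.

TASK

Lock the lid of the bin of red apples: take its bolt by the red grip, lift it over the brass bump, slide it so that its nose goes under the steel hoop, and let it down fully into the notch on that side. Leave the potato bin's bolt as it is.

Things in the scene. Friction and masses are not known exactly. Their poses are not given: they have to be found in the camera images.
- apple_bin: Fixed slatted wooden bin of red apples, 300 (x) x 240 (y) x 110 mm high. Origin: centre of underside, z up, x along the bolt's open-topped steel track on the lid. Track floor 118 mm above the origin, cheeks beside it 14 mm higher. On them at x=0 the brass bump: 24 mm long, top 26 mm above the track floor. Steel keeper hoop at x=-85 mm, 46 wide, 47 high inside.
- apple_bolt: Aluminium bolt, red upright grip 24 (x) x 20 (y) mm. About 0.25 kg, lies loose in the track, drawn back (x +25 to +45 mm in bin). Origin: underside below grip; axes as bin. Grip 26 to 70 mm above it, pinch across y. Bar 28 wide, 16 high, 10 at the nose, which ends at x=-76. Cross bar 16 x 62 mm under the grip meets the bump: lift 20 mm (10 clears it; over 30 it can hit the hoop).
- home (a point): Where the bolt's origin lies when bolted: on the apple bin's track floor, middle of the notch on the hoop side of the bump (bin x=-35 mm), axes as the bin's. From the start it is 60 to 80 mm along the bin's -x. The notch leaves the bolt 15 mm play either way along x; 3 mm sideways.
- potato_bolt: Bystander: the same bolt with a yellow grip, on the same kind of bin full of brown potatoes, also drawn back. Origin and axes as for the apple bolt. Stays as it is.

How it is judged:
On the way:
1. the apple bolt is raised over the bump (z of apple_bolt in the frame of apple_bin above 0.126 m and x of apple_bolt in the frame of apple_bin between -0.02 and 0.01 m).
At the end, for the whole second after the job is handed in: The apple bolt lies at rest and flat in its track, its cross bar anywhere in the notch on the hoop side of the bump (17 to 54 mm from the middle), lowered to within 4 mm of the track floor, nose under the hoop; the potato bolt is within 15 mm of where it started (x of apple_bolt in the frame of apple_bin between -0.054 and -0.017 m and y of apple_bolt in the frame of apple_bin between -0.008 and 0.008 m and z of apple_bolt in the frame of apple_bin between 0.114 and 0.122 m and angle between apple_bolt's own z axis and vertical below 0.1 rad and angle between the x axis of apple_bolt and the x axis of apple_bin, either way round below 0.17 rad and linear speed of apple_bolt below 0.02 m/s and distance of potato_bolt from where it was at the start of the episode below 0.015 m); the robot touches nothing.
It fails at once if the potato bin's bolt is moved more than 15 mm (distance of potato_bolt from where it was at the start of the episode above 0.015 m).
It also fails if it takes over 32 s, if anything falls off the work surface, if the arm or the gripper's body presses on something with over 40 N, if the wrist force passes 120 N, or if a joint passes its speed limit or range.

## Working session

There is one attempt and no reset: what is moved stays moved. The work goes in short steps, Python scripts to look and compute and a tool call to move; the robot and the scene stay as the last step left them, time stands still between calls to the robot, and variables do not carry over. Pictures are saved under pics/ and viewed, at most 10 in all, crops included, and the job is handed in when it is done.

Besides the shell and the picture viewer there is one more tool, called as name(argument=value, ...) on one line, values as JSON. step_arm: Moves the arm, as the interface text tells. Its arguments: {"type":"object","properties":{"deltas":{"type":"array","items":{"type":"number"}},"grip":{"type":"number"},"squeeze":{"type":"number"}},"required":["deltas"]}

```bash
mkdir -p pics; cat > h.py <<'E'
import numpy as np, cv2
from cell import ctrl
def save(s,n): cv2.imwrite('pics/'+n,s['color'][:,:,::-1])
E
python3 - <<'E'
from h import *
st=ctrl.state(); print(st['tcp_pos'],st['tool_rot'],st['finger_gap'],st['time_s'])
for n in ['top','side']:
    s=ctrl.snapshot(n); save(s,n+'1.png'); print(n,s['eye'],s['attitude'],s['fx'],s['k1'])
    for l in ['apple_bin','apple_bolt','potato_bolt']:
        for d in ctrl.spot_in(s,l): print(l,d['p'],np.round(d['position'],4))
        for d in ctrl.cut_out(s,l):
            m=d['pixels']; print('  cut',d['p'],m.sum(),np.argwhere(m).mean(0)[::-1])
E
```

```text
[0.22018742 0.69021463 0.20109073] [-3.14001965e+00  1.19718532e-04  2.83281505e+00] 0.08558821559428106 0.0
top [ 0.4211114  -0.00389808  0.82527568] [-2.97766234 -0.01988813 -1.58020273] 543.8544572203729 0.02761172591608215
apple_bin 0.64 [0.5765 0.187  0.107 ]
  cut 0.59 38976 [159.36468596 216.85688629]
apple_bolt 0.63 [0.6295 0.205  0.1338]
  cut 0.95 2594 [150.16962221 179.95296839]
potato_bolt 0.9 [ 0.6161 -0.1955  0.1307]
  cut 0.94 2401 [459.90129113 190.37234486]
side [ 0.43613067 -0.50396629  0.73939328] [-2.448543    0.01546219 -0.28760735] 511.82689891622493 -0.04976472568523592
apple_bin 0.64 [0.5844 0.144  0.1067]
  cut 0.69 19831 [295.75255912 180.9874439 ]
apple_bolt 0.62 [0.6325 0.2008 0.1377]
  cut 0.56 2139 [382.49228612 329.37213651]
potato_bolt 0.87 [ 0.6187 -0.2072  0.1324]
  cut 0.61 2216 [382.51263538 329.46209386]
```

View pics/top1.png

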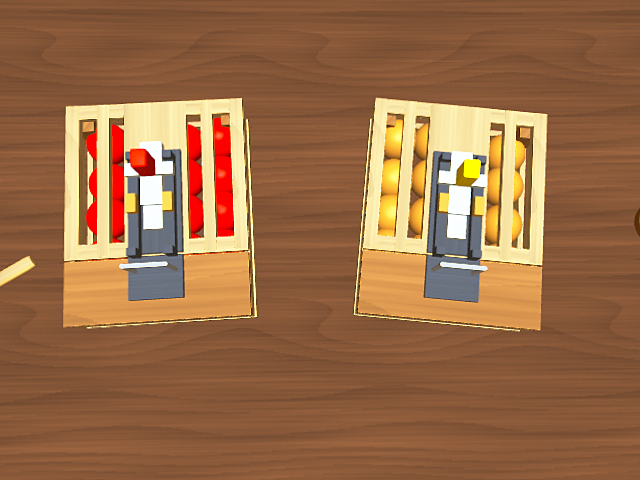

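View pics/side1.png

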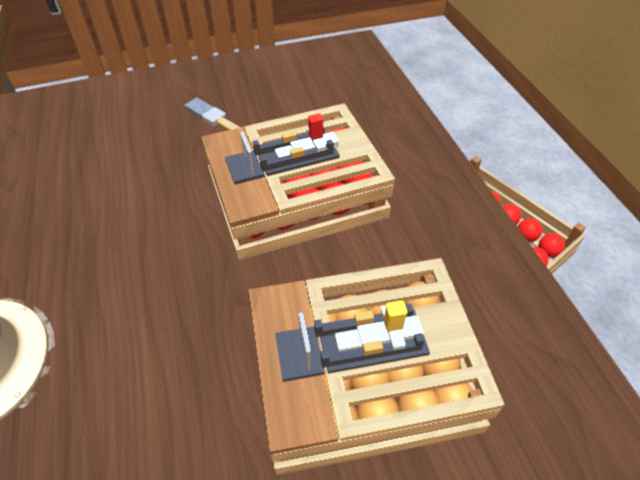

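The top picture shows the apple bin on the left: red grip at about (143,160), bumps at (131,203) and (171,203), hoop at (145,266) toward the robot. In the side picture the red grip is at (316,126). The network's apple_bolt hit in the side view, at (382,329), is actually the potato bolt.

```bash
cat >> h.py <<'E'
from scipy.spatial.transform import Rotation as Ro
from scipy.optimize import least_squares
def K(s): return np.array([[s['fx'],0,s['cx']],[0,s['fy'],s['cy']],[0,0,1]]),np.array([s['k1'],0,0,0.])
def proj(s,P):
    R=Ro.from_euler('xyz',s['attitude']).as_matrix(); k,d=K(s)
    c=(np.atleast_2d(P)-s['eye'])@R
    return cv2.projectPoints(c.reshape(-1,1,3),np.zeros(3),np.zeros(3),k,d)[0][:,0]
def back(s,uv,z):
    R=Ro.from_euler('xyz',s['attitude']).as_matrix(); k,d=K(s)
    n=cv2.undistortPoints(np.array(uv,float).reshape(-1,1,2),k,d)[:,0]
    r=np.c_[n,np.ones(len(n))]@R.T; e=np.array(s['eye'])
    return e+r*((z-e[2])/r[:,2])[:,None]
E
python3 - <<'E'
from h import *
t=ctrl.snapshot('top'); 
r=np.round
c=back(t,[(66,107),(242,98),(253,316),(64,327)],.110); print('lid corners',r(c,4))
print('bumps',r(back(t,[(131,203),(171,203)],.144),4))
print('hoop',r(back(t,[(121,266),(167,264)],.167),4))
im=t['color']; 
a=cv2.resize(im[95:300,60:250],None,fx=4,fy=4,interpolation=cv2.INTER_NEAREST)[:600]
s=ctrl.snapshot('side'); b=cv2.resize(s['color'][95:195,200:400],None,fx=4,fy=4,interpolation=cv2.INTER_NEAREST)
a=cv2.resize(im[140:285,105:205],None,fx=4,fy=4,interpolation=cv2.INTER_NEAREST)
cv2.imwrite('pics/ca.png',a[:,:,::-1]); cv2.imwrite('pics/cb.png',b[:,:,::-1])
E
```

```text
lid corners [[0.7389 0.3328 0.11  ]
 [0.7531 0.0935 0.11  ]
 [0.4519 0.0748 0.11  ]
 [0.4405 0.3158 0.11  ]]
bumps [[0.5951 0.2276 0.144 ]
 [0.5949 0.1772 0.144 ]]
hoop [[0.511  0.228  0.167 ]
 [0.5131 0.1731 0.167 ]]
```

View pics/ca.png

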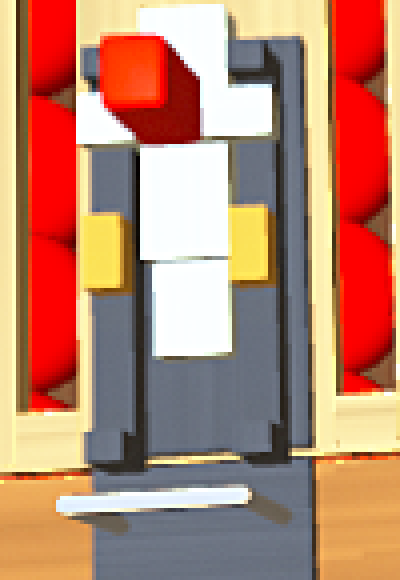

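View pics/cb.png

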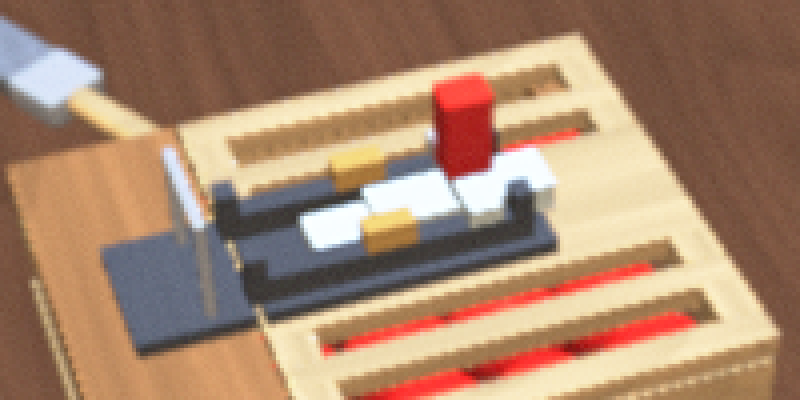

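Crop positions, in full-image pixels: grip top face centre is about (138.3,157.5) in the top view and (315.7,116.7) in the side view. The bumps are at (131,203) and (167.5,201) in the top view.

```bash
python3 - <<'E'
from h import *
t=ctrl.snapshot('top'); s=ctrl.snapshot('side')
T=np.array([(103,37),(160,35),(166,103),(105,105)])/4+[105,140]-.1
S=np.array([(434,82),(482,74),(494,90),(440,101)])/4+[200,95]
print('top',back(t,T,.188).round(4), back(t,[T.mean(0)],.188)); print('side',back(s,S,.188).round(4),back(s,[S.mean(0)],.188))
f=lambda p:np.r_[(proj(t,p)-T.mean(0)).ravel(),(proj(s,p)-S.mean(0)).ravel()]
r=least_squares(f,[.63,.2,.19]);print(r.x,r.fun)
# lid in both
C=np.array([[.15,.12],[.15,-.12],[-.15,-.12],[-.15,.12]])
# bumps side crop
B=np.array([(358,165),(390,228)])/4+[200,95]; print('side bumps',back(s,B,.140).round(4))
print('side hoop',back(s,np.array([(167,150),(202,225)])/4+[200,95],.167).round(4))
c,y=np.array([.5955,.2035]),.06
x=np.array([np.cos(y),np.sin(y)]);n=np.array([-x[1],x[0]])
print('bolt in bin',(r.x[:2]-c)@x,(r.x[:2]-c)@n)
print(Ro.from_euler('xyz',ctrl.state()['tool_rot']).as_matrix().round(3))
E
```

```text
top [[0.6508 0.2161 0.188 ]
 [0.6515 0.1991 0.188 ]
 [0.6301 0.1965 0.188 ]
 [0.6295 0.2146 0.188 ]] [[0.64043678 0.20657484 0.188     ]]
side [[0.6299 0.2118 0.188 ]
 [0.6518 0.2109 0.188 ]
 [0.6534 0.1983 0.188 ]
 [0.6287 0.1979 0.188 ]] [[0.64091607 0.20468546 0.188     ]]
[0.64133224 0.2072747  0.18588989] [ 0.00359973 -0.13405444 -0.17999662  0.0794103 ]
side bumps [[0.5963 0.2248 0.14  ]
 [0.5987 0.178  0.14  ]]
side hoop [[0.511  0.2279 0.167 ]
 [0.5154 0.1735 0.167 ]]
bolt in bin 0.0459761099947965 0.0010196198965199297
[[-0.953  0.304  0.   ]
 [ 0.304  0.953 -0.   ]
 [-0.     0.    -1.   ]]
```

step_arm(deltas=[0,0,-13,0,0,-0.123,0,0,-13,0,0,-0.123,0,0,-14,0,0,-0.122,-24.4,-31.8,0,0,0,0,-24.4,-31.8,0,0,0,0,-24.4,-31.8,0,0,0,0,-24.4,-31.8,0,0,0,0,-24.4,-31.8,0,0,0,0,-24.4,-31.8,0,0,0,0,-24.4,-31.8,0,0,0,0], grip=1)

```text
time_s: 1.9
tcp_pos: [0.405, 0.4773, 0.2422]
tool_rot: [3.141, 0.0, -3.082]
contact_force: [0.3, 0.8, 0.4]
finger_gap: 0.0857
gripper_force: 0.0
```

step_arm(deltas=[-24.4,-31.8,0,0,0,0,-24.4,-31.8,0,0,0,0,-24.4,-31.8,0,0,0,0,-24.4,-31.8,0,0,0,0,-24.4,-31.8,0,0,0,0,-24.4,-31.8,0,0,0,0,-24.4,-31.8,0,0,0,0,0,0,0,0,0,0,0,0,0,0,0,0])

```text
time_s: 2.8
tcp_pos: [0.5882, 0.2655, 0.2419]
tool_rot: [-3.142, -0.0, -3.085]
contact_force: [0.3, 0.6, -0.4]
finger_gap: 0.0854
gripper_force: 0.0
```

step_arm(deltas=[-24.5,-31.3,0,0,0,0,-24.5,-31.3,0,0,0,0,0,0,0,0,0,0,0,0,0,0,0,0])

```text
time_s: 3.2
tcp_pos: [0.6399, 0.2075, 0.2418]
tool_rot: [3.141, -0.0, -3.083]
contact_force: [-0.7, 0.1, 0.5]
finger_gap: 0.0851
gripper_force: 0.0
```

```bash
python3 - <<'E'
from h import *
t=ctrl.snapshot('top'); s=ctrl.snapshot('side'); print(ctrl.state()['tcp_pos'],ctrl.state()['tool_rot'])
a=cv2.resize(t['color'][85:285,60:260],(600,600)); b=cv2.resize(s['color'][60:210,230:400],None,fx=3.5,fy=4)
cv2.imwrite('pics/c2.png',b[:,:,::-1])
E
```

```text
[0.63909912 0.20909001 0.24190703] [ 3.14058080e+00 -7.05030490e-04 -3.07979463e+00]
```

View pics/c2.png

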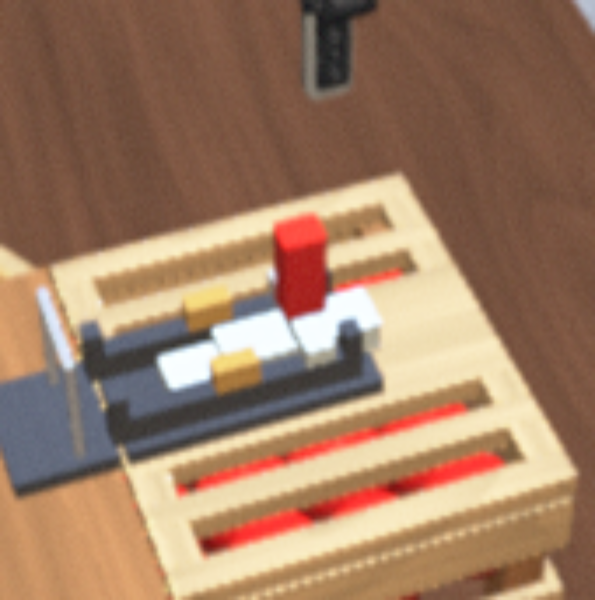

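The side crop shows the near fingertip at about (325,95), above and in line with the grip at (300,225). The grip is undisturbed, so I descend.

step_arm(deltas=[0,0,20,0,0,0,0,0,20,0,0,0,0,0,20,0,0,0,0,0,15,0,0,0,0,0,10,0,0,0,0,0,5,0,0,0,0,0,0,0,0,0,0,0,0,0,0,0])

```text
time_s: 4.1
tcp_pos: [0.6407, 0.2072, 0.1526]
tool_rot: [3.141, 0.001, -3.082]
contact_force: [-0.3, -0.1, 0.5]
finger_gap: 0.0853
gripper_force: 0.0
```

```bash
python3 - <<'E'
from h import *
t=ctrl.snapshot('top'); s=ctrl.snapshot('side'); print(ctrl.state()['tcp_pos'],ctrl.state()['contact_force'])
a=cv2.resize(t['color'][110:260,70:220],None,fx=2.6,fy=4); b=cv2.resize(s['color'][60:210,250:400],None,fx=2.6,fy=4)
cv2.imwrite('pics/c3.png',np.hstack([a,b])[:,:,::-1])
E
```

```text
[0.64080842 0.20705197 0.15282242] [-0.09404668  0.06910763 -0.63889963]
```

View pics/c3.png

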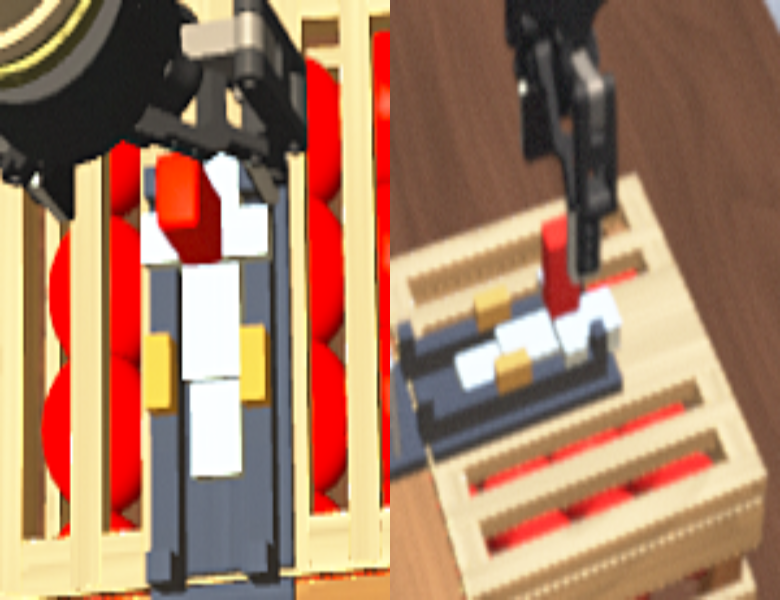

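Both fingers straddle the red grip: the tips in the top crop are at (70,215) and (270,195), the grip top at (178,190). I check the x alignment by projecting the expected tips.

```bash
python3 - <<'E'
from h import *
t=ctrl.snapshot('top'); s=ctrl.snapshot('side')
R=Ro.from_euler('xyz',ctrl.state()['tool_rot']).as_matrix();p=np.array(ctrl.state()['tcp_pos'])
L=np.array([[dx,dy,-.013] for dy in(-.05,.05) for dx in (-.011,.011)])
print(((proj(t,p+L@R.T)-[70,110])*[2.6,4]).round(), ((proj(s,p+L@R.T)-[250,60])*[2.6,4]).round())
E
```

```text
[[296. 170.]
 [297. 237.]
 [ 85. 188.]
 [ 86. 256.]] [[211. 326.]
 [180. 338.]
 [160. 196.]
 [131. 207.]]
```

step_arm(deltas=[0,0,0,0,0,0,0,0,0,0,0,0,0,0,0,0,0,0,0,0,0,0,0,0,0,0,0,0,0,0,0,0,0,0,0,0,0,0,0,0,0,0,0,0,0,0,0,0], grip=-1, squeeze=40)

```text
time_s: 5.1
tcp_pos: [0.6404, 0.2071, 0.1522]
tool_rot: [3.141, 0.0, -3.082]
contact_force: [-0.2, 0.6, 2.2]
finger_gap: 0.0182
gripper_force: 40.4
```

step_arm(deltas=[0,0,-7,0,0,0,0,0,-7,0,0,0,0,0,-6,0,0,0,0,0,0,0,0,0,0,0,0,0,0,0])

```text
time_s: 5.6
tcp_pos: [0.6403, 0.2069, 0.1722]
tool_rot: [3.142, 0.0, -3.082]
contact_force: [-0.5, 0.4, -3.1]
finger_gap: 0.0186
gripper_force: 39.8
```

```bash
python3 - <<'E'
from h import *
t=ctrl.snapshot('top'); s=ctrl.snapshot('side'); print(ctrl.state()['tcp_pos'],ctrl.state()['contact_force'])
a=cv2.resize(t['color'][110:260,70:220],None,fx=2.6,fy=4); b=cv2.resize(s['color'][60:210,250:400],None,fx=2.6,fy=4)
cv2.imwrite('pics/c4.png',np.hstack([a,b])[:,:,::-1])
E
```

```text
[0.64011774 0.20681819 0.17177132] [-0.49855565  1.05240276 -1.96781387]
```

View pics/c4.png

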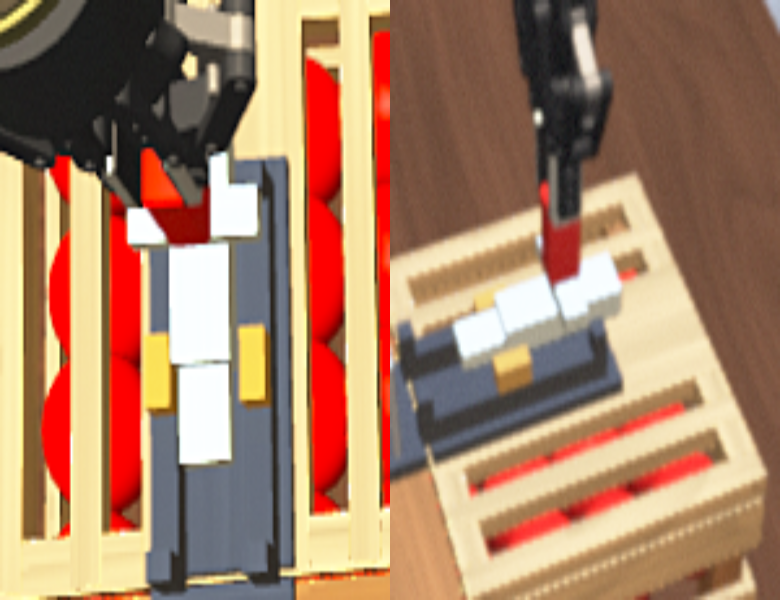

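The bolt is lifted level, with its nose pointing along the track (crop: nose end (205,460), cross bar (190,220)). I slide it toward the hoop.

step_arm(deltas=[7.8,0,0,0,0,0,7.8,0,0,0,0,0,7.8,0,0,0,0,0,7.8,0,0,0,0,0,7.8,0,0,0,0,0,7.8,0,0,0,0,0,7.8,0,0,0,0,0,7.8,0,0,0,0,0,7.8,0,0,0,0,0,7.8,0,0,0,0,0])

```text
time_s: 6.7
tcp_pos: [0.5618, 0.2023, 0.172]
tool_rot: [-3.142, 0.0, -3.082]
contact_force: [-0.1, -0.2, -3.2]
finger_gap: 0.0185
gripper_force: 39.8
```

```bash
python3 - <<'E'
from h import *
t=ctrl.snapshot('top'); s=ctrl.snapshot('side'); print(ctrl.state()['tcp_pos'],ctrl.state()['contact_force'])
a=cv2.resize(t['color'][150:300,80:200],None,fx=3.3,fy=4); b=cv2.resize(s['color'][80:205,230:350],None,fx=3.3,fy=4.8)
cv2.imwrite('pics/c5.png',np.hstack([a,b])[:,:,::-1])
E
```

```text
[0.56122546 0.20228323 0.17205466] [ 0.34656636 -0.16319713 -2.94441768]
```

View pics/c5.png

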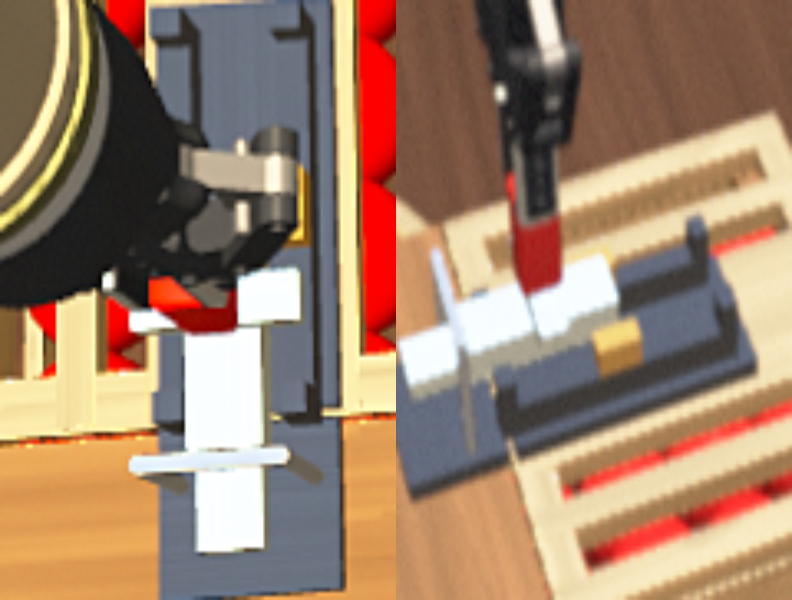

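The nose is through the hoop (top crop: hoop bar at row 460, nose end at row 550) and the cross bar sits clear of the bump. I lower it.

step_arm(deltas=[0,0,5,0,0,0,0,0,5,0,0,0,0,0,4,0,0,0,0,0,3,0,0,0,0,0,1.5,0,0,0,0,0,1,0,0,0,0,0,0,0,0,0,0,0,0,0,0,0])

```text
time_s: 7.6
tcp_pos: [0.5625, 0.2023, 0.1526]
tool_rot: [3.142, 0.0, -3.082]
contact_force: [0.3, -0.1, -2.1]
finger_gap: 0.0189
gripper_force: 39.8
```

step_arm(deltas=[0,0,0.5,0,0,0,0,0,0.3,0,0,0,0,0,0,0,0,0])

```text
time_s: 7.9
tcp_pos: [0.5626, 0.2024, 0.1521]
tool_rot: [3.141, 0.001, -3.082]
contact_force: [-1.5, 0.2, 2.2]
finger_gap: 0.0185
gripper_force: 40.3
```

step_arm(deltas=[0,0,0,0,0,0,0,0,0,0,0,0,0,0,0,0,0,0,0,0,0,0,0,0,0,0,0,0,0,0,0,0,0,0,0,0,0,0,0,0,0,0,0,0,0,0,0,0], grip=1)

```text
time_s: 8.7
tcp_pos: [0.5624, 0.2023, 0.1517]
tool_rot: [-3.142, 0.0, -3.082]
contact_force: [0.5, 0.3, 0.7]
finger_gap: 0.0856
gripper_force: 0.0
```

step_arm(deltas=[0,0,-5,0,0,0,0,0,-10,0,0,0,0,0,-20,0,0,0,0,0,-30,0,0,0,0,0,-30,0,0,0,0,0,-30,0,0,0,0,0,-30,0,0,0,0,0,0,0,0,0])

```text
time_s: 9.5
tcp_pos: [0.5643, 0.2031, 0.312]
tool_rot: [3.139, 0.007, -3.083]
contact_force: [0.4, -0.0, 0.0]
finger_gap: 0.0853
gripper_force: 0.0
```

```bash
python3 - <<'E'
from h import *
t=ctrl.snapshot('top'); s=ctrl.snapshot('side'); print(ctrl.state()['tcp_pos'],ctrl.state()['contact_force'])
a=cv2.resize(t['color'][150:300,80:200],None,fx=3.3,fy=4); b=cv2.resize(s['color'][80:205,230:350],None,fx=3.3,fy=4.8)
cv2.imwrite('pics/c6.png',np.hstack([a,b])[:,:,::-1])
for d in ctrl.spot_in(t,'potato_bolt')[:2]: print(d)
E
```

```text
[0.56258937 0.20236484 0.30800948] [0.05193568 0.31386703 0.64031773]
{'position': [0.6151, -0.1922, 0.13], 'p': 0.74}
```

View pics/c6.png

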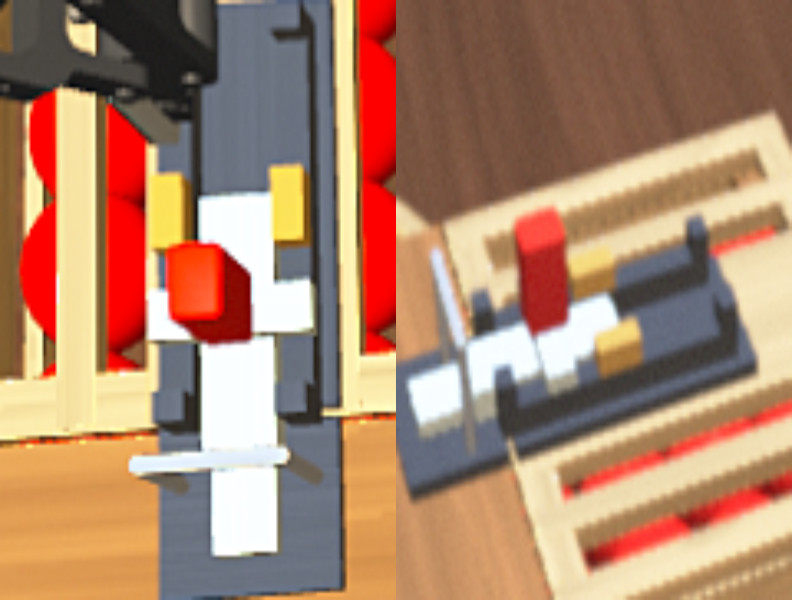

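The bolt lies flat in its track. The cross bar (crop row 310) sits in the notch between the bump (row 240) and the stop (row 390), and the nose is under the hoop. The gripper is clear.

```bash
python3 -c "
from cell import ctrl; print(ctrl.close_job())"
```

```text
the job is handed in; nothing more can be done
None
```

The apple bin's bolt was lifted over the bump, slid under the hoop and let down into the notch; the potato bolt was left alone and the job is handed in (the hand-in gave no verdict, but the last pictures show the bolt seated flat).

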